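# Pair two levelling wedges and set the depth stop to them

### The arm

A 6-joint arm with a two-finger parallel gripper is mounted at the origin on a cart in front of the work surface, level with it; the furniture and walls round the work are solid. World frame = base frame: x ahead of the robot, y to its left, z up, the work surface at z = 0. Lengths are in m, angles in rad, forces in N, time in s.
With the tool pointing down it reaches from about 0.275 to 0.875 m from the base axis. Payload 12.5 kg.
Tool frame: the origin (TCP) lies at the very end of the fingers, on their centre line; the grasp point (between the pads) lies 19 mm behind it; z points along the fingers, y is the line along which they close (so a half turn about z gives the same grasp; the last joint's range is limited). The gripper opens to 85 mm and grips with 20 to 120 N. Pads are 22 mm wide; open, the fingers measure 114 mm over their backs; the gripper's body (76 mm by 85 mm) begins 54 mm behind the grasp point. The pads swing forward as they close: fully open they stand 13 mm farther back than shut.
Start: joints at [1.121, 0.351, 1.652, -0, 1.139, -0.085], TCP at [0.196, 0.514, 0.192] pointing down, gripper open.
Joint ranges: [-2.75, 2.75], [-0.79, 2.1], [0.01, 2.65], [-1.57, 4.71], [0.07, 3.14], [-2.87, 2.87]. Speed limits (rad/s): [2.22, 2.22, 2.79, 3.14, 3.14, 3.14].

### API

Orientations are given as a 3x3 rotation matrix whose columns are the frame's x, y, z axes.
In Python, from bench import manip gives the robot as it stands. Calls block until the motion is done:
- manip.move_ptp(position, orientation): joint-space move of the TCP to a pose.
- manip.move_l(position, attitude=None, max_speed=0.15): straight line of the TCP; attitude=None keeps the orientation; max_speed is the mean speed in m/s.
- manip.move_j(angles): joint-space move.
- manip.set_gripper(opening, effort=None): opening from 0.0 (shut) to 1.0 (fully open); effort is the grip in N (None keeps the last); returns when the fingers have stopped.
- manip.dwell(seconds).
- manip.inverse_kinematics(position, orientation): joint angles nearest the present ones, or None.
- manip.grab_frame(name): name is "side" or "top" or "wrist"; returns (picture, depth): 480x640x3 uint8, red, green, blue; 480x640 float32, m along the optical axis (not along the pixel's ray), 0 where there is no reading.
- manip.get_calibration(name): a dict with "camera_matrix" (3x3 intrinsics, pixels), "R" (3x3) and "t" (3): a world point X has camera coordinates R X + t. Camera axes: x right, y down, z forward; pixel columns grow to the right and rows downward; lengths in m; the calibration is good to about 2 mm. A picture is of the moment at which its call begins: read the wrist's pose just before it. get_calibration takes no time and is no camera call; for the wrist camera it gives the pose at the moment of the call.
A pose or a line that the arm cannot do raises manip.Unreachable and nothing moves.
- manip.sign_off(): hands the job in; it is judged then, once.
Trained networks look in the newest picture that a camera, given by its name, has taken for a name from the list of things; names that differ only in an ending like _2 or _b are one class to them, and where a whole thing is asked for, a point or a joint stands for the part that bears it (a point fixed in the world has none). Each returns a list of dicts, best first, with "confidence" (0 to 1); they miss things now and then, are a little off and sometimes report something else, mostly with a low value. They report only what shows in the picture. A call takes as long as a camera call. They do not tell look-alikes from the thing itself.
- manip.look_for(camera, name): "at" ([x, y, z] in m, in world coordinates, good to about 4 mm: the middle of the surface that is visible of it).
Readings, each from a call of its own:
- manip.current_time(): time.
- manip.current_qpos(): joint angles.
- manip.current_joint_vel(): joint speeds.
- manip.current_joint_torque(): joint torques, N m.
- manip.current_ee_pos(): TCP position.
- manip.current_tcp_rot(): TCP orientation.
- manip.current_force(): force on the tool from outside, world axes, zero at the start.
- manip.current_ft_torque(): the same for the moment, N m.
- manip.current_grip_width(): opening from 0.0 (shut) to 1.0 (fully open).
- manip.current_grip_force(): force on a finger pad.
Only numpy, scipy, OpenCV 4.12 (cv2) and the standard library are available. Lean on these libraries where they do the work, as an engineer would, in place of code of your own. Each camera call takes 0.05 s, during which the arm holds its last target. There are 200 camera calls.

### The job

Lay the loose wooden wedge head to tail on the one in the stop stand, ends and sides roughly in line, so that the pair has a level top, and let go of it. Then, with the clamp still open, press the depth stop gently down until its foot just touches the top of the pair, and swing the red-posted clamp lever right round to lock it there. Leave the sizing gauge, the tape roll and the rubber stamp where they lie.

Things in the scene. Friction and masses are not known exactly. Their poses are not given: they have to be found in the camera images.
- stop_stand: Fixed green stand; bed 14 mm thick, steel column 28 mm thick, 203 mm high. Origin on the table under the middle of the wedge place; x along the bed to the column (axis at x 125 mm), z up. Bed: x -95 to 165, y -65 to 65 mm. Two 8 mm high guide strips (x -70 to 60, inner faces at y 24.5 and -24.5 mm) and a 10 mm high end strip (x 85 to 91 mm) keep the lower wedge in place.
- wedge_lower: Loose light wooden wedge in the stand: 160 mm long, 44 mm wide, sides parallel and upright, 36 mm thick at one end, 16 mm at the other, 26 mm in the middle (taper 7.1 degrees), about 0.13 kg. Origin: centre of its underside; x along the underside to the thin end. Its thick end is towards the column, so its top rises towards the column.
- wedge_upper: The wedge to lay on, alike in shape, size and frame (x to its thin end), lying on the table. Laid right, its thin end points to the column, its underside rests on the lower's slope (x axis rising 7.1 degrees), origin 40 mm above the table, top level at about 66 mm. The stop's foot then hangs over its thin end: bring it in from the side away from the column, gripped on its thicker half.
- wedge_upper_top (a point): Middle of the upper face of the loose wedge, 26 mm above its underside; z is the normal of that face, x runs down it to the thin end. Wood on wood does not slide on this slope.
- depth_stop: Sliding depth stop: aluminium sleeve on the column with an arm towards the wedges and a black rubber foot (28 mm across) below it on a screw spindle, over x 62, y 0 mm of the stand. How far the foot is screwed out differs each time and is not told: its underside is 6 to 30 mm below this origin. The stop starts with its origin 126 to 134 mm above the table and can slide down to 47 mm.
- stop_knob (a point): Centre of the top of the black mushroom knob (36 mm across) to press on, straight above the foot, 70 mm above depth_stop's origin; knob, foot, sleeve and lever slide together on the column. With the clamp open the stop stays at any height by friction. Pressing down takes about 2 N while it slides; on the wedges the sprung foot gives at 1.5 N per mm for up to 4 mm, then it is hard.
- clamp_lever (a joint): Angle of the clamp lever about its upright pin: starts open at 0 to 0.25 rad, fully locked at 1.4 rad (end stop). Locks counterclockwise seen from above. Takes a few newtons at the post and stays where it is left. Locked, its eccentric squeezes the column and holds the stop fast.
- lever_post (a point): Middle of the upright red post (15 mm thick, 20 mm down and 25 mm up from this point, with a 19 mm ball on top) at the lever's end, 60 mm from the pin, 66.5 mm above depth_stop's origin; rises and sinks with the stop. Open, it stands at about x 77, y -70 mm of the stand, beside the wedges; locked, at about x 152, y -87 mm, past the column.
- lever_pivot (a point): Point on the upright axis of the lever's pin, at the height of lever_post; at x 125, y -34 mm of the stand.
- size_gauge: Bystander: green plastic fruit sizing gauge, a ring on a handle, 69 x 150 x 9 mm, lying flat; origin at its middle on the table.
- tape_roll_b: Bystander: roll of brown packing tape lying flat, 98 mm across, 48 mm high; origin at the centre of its underside.
- rubber_stamp: Bystander: wooden hand stamp, base 30 x 56 mm, 71 mm high, standing on its base; origin at the centre of its underside.
There are look-alikes about, which are no part of the job. Leave any purple or turquoise look-alike of the wedge_lower alone.

How it is judged:
By the outcome, as a careful person would: the job done as asked, in the order asked, and still so for the second after the job is handed in, with the robot touching nothing.
It also fails if it takes over 48 s, if anything falls off the work surface, if the arm or the gripper's body presses on something with over 40 N, if the wrist force passes 120 N, or if a joint passes its speed limit or range.

## Working session

There is one attempt and no reset: what is moved stays moved. The work goes in short steps, each a Python script; the robot and the scene stay as the last script left them, time stands still between calls to the robot, and variables do not carry over. Pictures are saved under pics/ and viewed, at most 10 in all, crops included, and the job is handed in when it is done.

```bash
mkdir -p pics; cat > h.py <<'E'
import numpy as np, cv2
from bench import manip
def snap(cam,fn=None):
    K=manip.get_calibration(cam); p,d=manip.grab_frame(cam)
    if fn: cv2.imwrite('pics/'+fn,p[:,:,::-1])
    return p,d,K
def world(d,K):
    v,u=np.mgrid[0:480,0:640]; M=np.array(K['camera_matrix'])
    c=np.stack([(u-M[0,2])/M[0,0]*d,(v-M[1,2])/M[1,1]*d,d],-1)
    return (c-np.array(K['t']))@np.array(K['R'])
def proj(X,K):
    c=np.array(K['R'])@np.array(X)+np.array(K['t']); q=np.array(K['camera_matrix'])@c
    return q[:2]/q[2]
E
python3 - <<'E'
from h import *
for c in ('top','side'):
    p,d,K=snap(c,c+'1.png'); np.savez(c+'1.npz',p=p,d=d,**K)
    for n in ('stop_stand','wedge_lower','wedge_upper','depth_stop','stop_knob','lever_post','size_gauge','tape_roll_b','rubber_stamp'):
        for r in manip.look_for(c,n): print(c,n,np.round(r['at'],3),round(r['confidence'],2),np.round(proj(r['at'],K)))
print(manip.current_time())
E
```

```text
top stop_stand [0.559 0.172 0.017] 0.85 [317. 226.]
top wedge_lower [0.492 0.172 0.038] 0.79 [317. 247.]
top wedge_lower [0.304 0.558 0.027] 0.78 [195. 305.]
top wedge_lower [0.782 0.17  0.024] 0.76 [319. 157.]
top wedge_upper [0.432 0.372 0.027] 0.92 [255. 265.]
top depth_stop [0.605 0.16  0.176] 0.71 [321. 207.]
top stop_knob [0.604 0.164 0.184] 0.62 [320. 207.]
top lever_post [0.609 0.118 0.18 ] 0.71 [336. 205.]
top size_gauge [ 0.539 -0.074  0.007] 0.62 [393. 233.]
top tape_roll_b [ 0.587 -0.252  0.046] 0.84 [451. 218.]
top rubber_stamp [ 0.67  -0.055  0.026] 0.64 [388. 192.]
side wedge_lower [0.332 0.57  0.023] 0.82 [198. 247.]
side wedge_lower [0.498 0.156 0.034] 0.69 [309. 284.]
side wedge_lower [0.78  0.161 0.023] 0.56 [387. 264.]
side wedge_upper [0.421 0.348 0.019] 0.74 [254. 268.]
side depth_stop [0.583 0.156 0.162] 0.73 [335. 236.]
side stop_knob [0.582 0.158 0.161] 0.59 [334. 236.]
side lever_post [0.586 0.099 0.185] 0.65 [348. 235.]
side lever_post [ 0.587 -0.268  0.031] 0.52 [436. 350.]
side size_gauge [ 0.542 -0.073  0.007] 0.65 [370. 325.]
side tape_roll_b [ 0.585 -0.264  0.035] 0.77 [435. 348.]
side rubber_stamp [ 0.669 -0.066  0.022] 0.91 [407. 306.]
1.0
```

View pics/top1.png

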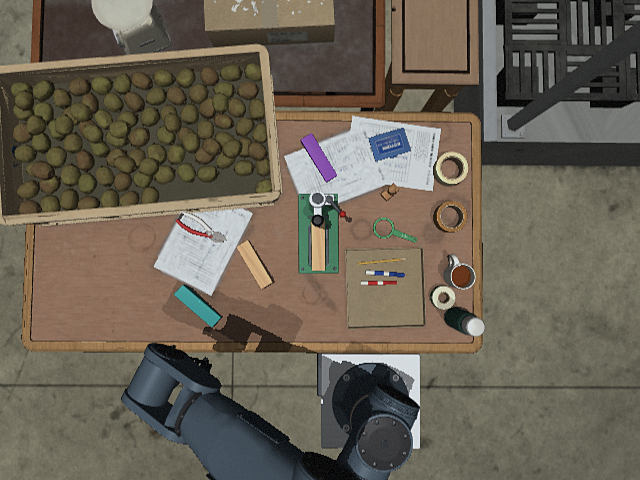

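View pics/side1.png

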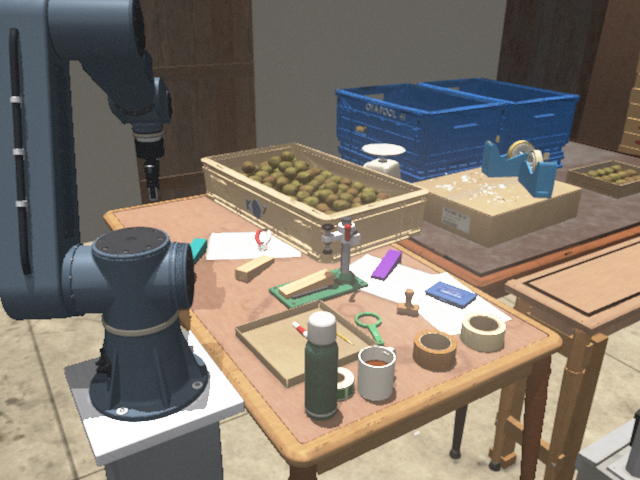

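The loose wedge is the plain wood block at top (255,265), side (254,268). It could be confused with turquoise (198,306), purple (318,157), and the lower wedge in the stand (317,247). I choose (255,265). Next I'll fit poses and look from close by.

```bash
cat >> h.py <<'E'
def down(yaw,pitch=0):
    # tool z down; tool y at yaw in world
    y=np.array([np.cos(yaw),np.sin(yaw),0]); z=np.array([0,0,-1.]); return np.stack([np.cross(y,z),y,z],1)
def rect(W,m):
    P=W[m]; r=cv2.minAreaRect(P[:,:2].astype(np.float32)); b=cv2.boxPoints(r); return P,r,b
def big(m):
    n,l,s,_=cv2.connectedComponentsWithStats(m.astype(np.uint8)); return l==1+np.argmax(s[1:,4])
E
python3 - <<'E'
from h import *
f=np.load('top1.npz'); W=world(f['d'],f)
hsv=cv2.cvtColor(f['p'],cv2.COLOR_RGB2HSV)
roi=np.zeros((480,640),bool); roi[185:285,290:350]=1
g=roi&(hsv[...,0]>55)&(hsv[...,0]<90)&(hsv[...,1]>100)&(W[...,2]<.03)
P,r,b=rect(W,big(g)); print('stand',r,b)
roi[:]=0; roi[230:300,225:290]=1
P,r,b=rect(W,big(roi&(W[...,2]>.01)));print('wedge',r,b)
R0=manip.current_tcp_rot(); print(np.round(R0,2))
c=manip.get_calibration('wrist'); print('cam in tool', np.round(R0.T@(-np.array(c['R']).T@c['t']-manip.current_ee_pos()),3), np.round(np.array(c['R'])@R0,2))
E
```

```text
stand ((0.5376887321472168, 0.1710355579853058), (0.2557356655597687, 0.12674489617347717), 1.4433845281600952) [[0.4082652  0.23116702]
 [0.41145775 0.10446234]
 [0.66711223 0.1109041 ]
 [0.6639197  0.23760878]]
wedge ((0.47474801540374756, 0.2947866916656494), (0.16060815751552582, 0.23651763796806335), 27.01418685913086) [[0.34949112 0.3636678 ]
 [0.45692003 0.1529556 ]
 [0.6000049  0.2259056 ]
 [0.492576   0.4366178 ]]
[[-0.93  0.36 -0.  ]
 [ 0.36  0.93  0.  ]
 [ 0.    0.   -1.  ]]
cam in tool [ 0.073  0.    -0.181] [[ 0.    1.   -0.  ]
 [-0.96  0.   -0.28]
 [-0.28  0.    0.96]]
```

```bash
python3 - <<'E'
from h import *
manip.move_ptp([0.43,0.36,0.25],down(np.radians(118.6)))
p,d,K=snap('wrist','w1.png'); np.savez('w1.npz',p=p,d=d,**K); W=world(d,K)
print([ (np.round(r['at'],3),r['confidence']) for r in manip.look_for('wrist','wedge_upper')])
m=big((W[...,2]>.010)&(W[...,2]<.045)&(d>0)&(abs(W[...,0]-.43)<.11)&(abs(W[...,1]-.36)<.11))
P,r,b=rect(W,m);print(r,b)
A=np.c_[P[:,:2]-P[:,:2].mean(0),np.ones(len(P))]
t=P[:,2]>.012;print(np.linalg.lstsq(A,P[:,2],rcond=None)[0])
for c in b: print(proj([*c,.02],K), P[np.linalg.norm(P[:,:2]-c,axis=1)<.02][:,2].max())
print(np.round(manip.current_qpos(),2),manip.current_time())
E
```

```text
[(array([0.428, 0.37 , 0.025]), 0.72)]
((0.4363276958465576, 0.3761403560638428), (0.1601783186197281, 0.044035904109478), 32.23691940307617) [[0.35683945 0.35204297]
 [0.38032916 0.3147952 ]
 [0.515816   0.40023774]
 [0.49232623 0.43748552]]
[-0.1033707  -0.06583154  0.02616104]
[347.37891175 128.09843909] 0.03718509187408889
[304.39969362 130.9354677 ] 0.03703025324315765
[315.04993649 276.28265399] 0.01918001144203269
[353.62759237 273.98978284] 0.019554842803896508
[ 0.62  0.32  1.55  0.    1.27 -1.45] 2.3417
```

View pics/w1.png

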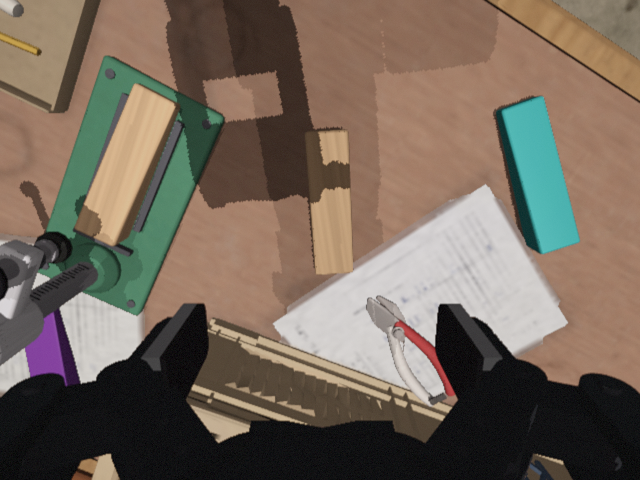

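The wedge at pixel (330,200) has its thick end near the robot (330,130) and its thin end at (330,275), so its yaw is about 32°. Next: measure the lower wedge and the stand from this view, then grasp.

```bash
python3 - <<'E'
from h import *
f=np.load('w1.npz'); W=world(f['d'],f); p=f['p']; hsv=cv2.cvtColor(p,cv2.COLOR_RGB2HSV)
roi=np.zeros((480,640),bool); roi[50:320,40:230]=1
g=roi&(hsv[...,0]>55)&(hsv[...,0]<90)&(hsv[...,1]>100)&(W[...,2]<.03)&(W[...,2]>.004)
P,r,b=rect(W,big(g)); print('stand',r,b.tolist())
w=roi&(hsv[...,0]<25)&(hsv[...,1]>40)&(W[...,2]>.025)&(W[...,2]<.06)
P,r,b=rect(W,big(w)); print('lower',r,b.tolist(),P[:,2].min(),P[:,2].max())
t=np.radians(32.2); T=np.array([np.cos(t),np.sin(t)]); c=np.array([.4363,.3761])-.045*T
R=down(t+np.pi/2)
manip.set_gripper(.8)
manip.move_ptp([*c,.06],R); manip.move_l([*c,.005],max_speed=.08)
manip.set_gripper(0,effort=40)
print('grip',manip.current_grip_width(),manip.current_grip_force(),manip.current_force(),manip.current_time())
E
```

```text
stand ((0.44934791326522827, 0.23125393688678741), (0.08682581037282944, 0.04058964550495148), 30.34711456298828) [[0.4016297459602356, 0.22683414816856384], [0.42213714122772217, 0.19180607795715332], [0.49706608057022095, 0.235673725605011], [0.4765586853027344, 0.2707017958164215]]
lower ((0.5033361315727234, 0.17249420285224915), (0.1722548007965088, 0.04487119987607002), 1.3354746103286743) [[0.41670921444892883, 0.1929164081811905], [0.41775503754615784, 0.14805738627910614], [0.5899630784988403, 0.1520719975233078], [0.5889172554016113, 0.19693101942539215]] 0.025023520406952056 0.051102073635101324
grip -0.002656037430827406 0.0 [0.09959014 1.00774663 0.50828384] 4.9333
```

```bash
python3 - <<'E'
from h import *
print(manip.current_ee_pos(),manip.current_tcp_rot().round(2),manip.current_grip_width())
p,d,K=snap('wrist','w2.png'); p,d,K=snap('top'); a=p[200:330,170:350]; cv2.imwrite('pics/t2.png',np.hstack([cv2.resize(a,(560,405),interpolation=2)])[:,:,::-1])
E
python3 -c "
import cv2,numpy as np
a=cv2.imread('pics/w2.png');b=cv2.imread('pics/t2.png')
cv2.imwrite('pics/c2.png',np.hstack([cv2.resize(a,(400,300)),cv2.resize(b,(400,300))]))"
```

```text
[0.39822628 0.35213531 0.00502545] [[-0.85 -0.53  0.  ]
 [-0.53  0.85  0.  ]
 [-0.    0.   -1.  ]] -0.002656037430827406
```

View pics/c2.png

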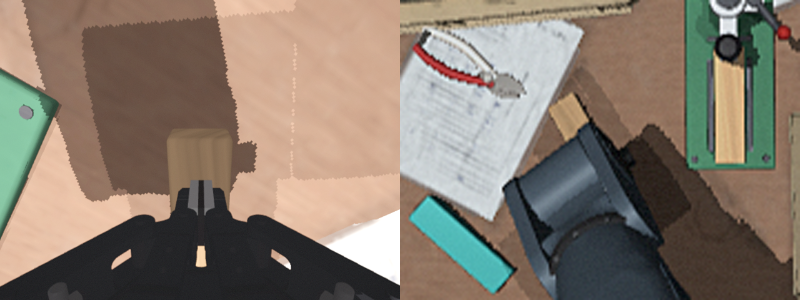

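The wrist image shows the shut fingers at (200,190) in front of the wedge. I'll check the heights before moving.

```bash
python3 - <<'E'
from h import *
p,d,K=snap('wrist'); W=world(d,K); print(K['t'])
for v in (195,210,240,270,290,310,330,350,400,410): print(v,[np.round(W[v,u],3).tolist() for u in (290,320,350)])
print('tcp',proj(manip.current_ee_pos(),K), 'q',manip.current_qpos().round(3),manip.current_force())
E
```

```text
[-0.08631097 -0.48648201  0.05010542]
195 [[0.373, 0.319, -0.0], [0.365, 0.331, 0.0], [0.357, 0.344, -0.001]]
210 [[0.376, 0.322, 0.015], [0.369, 0.334, 0.014], [0.361, 0.345, 0.016]]
240 [[0.382, 0.328, 0.035], [0.375, 0.338, 0.035], [0.369, 0.348, 0.035]]
270 [[0.394, 0.335, 0.032], [0.387, 0.345, 0.033], [0.381, 0.356, 0.032]]
290 [[0.403, 0.34, 0.031], [0.388, 0.346, 0.051], [0.389, 0.362, 0.031]]
310 [[0.398, 0.339, 0.058], [0.388, 0.346, 0.067], [0.386, 0.358, 0.058]]
330 [[0.398, 0.34, 0.072], [0.389, 0.347, 0.079], [0.387, 0.357, 0.073]]
350 [[0.392, 0.339, 0.092], [0.394, 0.35, 0.081], [0.383, 0.353, 0.093]]
400 [[0.387, 0.338, 0.119], [0.449, 0.384, 0.024], [0.38, 0.348, 0.119]]
410 [[0.387, 0.338, 0.121], [0.455, 0.388, 0.023], [0.38, 0.348, 0.121]]
tcp [319.76610402 273.63990069] q [ 0.636  0.588  1.83   0.     0.723 -1.496] [ 0.24564295  0.56093393 -0.5283434 ]
```

```bash
python3 - <<'E'
from h import *
p0,d0,K0=snap('wrist')
x=manip.current_ee_pos(); manip.move_l([x[0],x[1],.07],max_speed=.08)
print(manip.current_force(),manip.current_grip_width())
p,d,K=snap('wrist'); W=world(d,K); tp=manip.current_ee_pos(); R=manip.current_tcp_rot()
print('tcp',proj(tp,K))
L=(W-tp)@R  # tool frame
for v in range(262,330,6): print(v,np.round(L[v,[312,320,328]]*1000).tolist())
cv2.imwrite('pics/c3.png',np.hstack([q[200:440,160:480] for q in (p0,p)])[:,:,::-1])
E
```

```text
[ 0.12315155 -0.52154226  0.01029978] 0.0005711417921273498
tcp [319.76552073 273.50852717]
262 [[-8.0, -5.0, 39.0], [-8.0, 0.0, 39.0], [-8.0, 5.0, 39.0]]
268 [[-12.0, -5.0, 40.0], [-12.0, -0.0, 40.0], [-12.0, 5.0, 40.0]]
274 [[-16.0, -5.0, 40.0], [-16.0, -0.0, 40.0], [-17.0, 5.0, 41.0]]
280 [[-21.0, -5.0, 41.0], [-20.0, -0.0, 40.0], [-20.0, 5.0, 40.0]]
286 [[-24.0, -5.0, 40.0], [-25.0, -0.0, 41.0], [-25.0, 5.0, 42.0]]
292 [[11.0, -3.0, -47.0], [11.0, 0.0, -47.0], [12.0, 3.0, -48.0]]
298 [[10.0, -3.0, -50.0], [12.0, 0.0, -53.0], [12.0, 3.0, -53.0]]
304 [[11.0, -3.0, -57.0], [11.0, 0.0, -57.0], [11.0, 3.0, -57.0]]
310 [[11.0, -2.0, -61.0], [11.0, 0.0, -62.0], [11.0, 3.0, -62.0]]
316 [[11.0, -2.0, -65.0], [11.0, 0.0, -65.0], [11.0, 3.0, -65.0]]
322 [[11.0, -2.0, -70.0], [11.0, 0.0, -70.0], [12.0, 3.0, -71.0]]
328 [[11.0, -2.0, -74.0], [12.0, 0.0, -74.0], [11.0, 3.0, -74.0]]
```

View pics/c3.png

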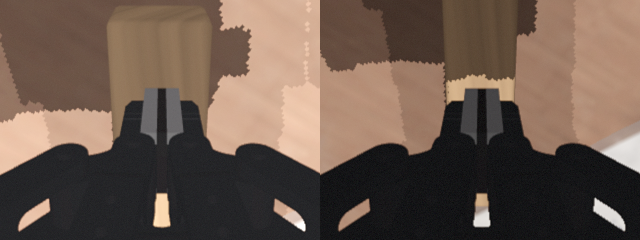

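The picture shows the shut fingers ending at rows 288–290, while the reported TCP projects to row 273. The depth confirms it: the fingers really end about 46 mm short of the reported TCP, so they closed above the wedge without touching it. I'll work with this offset and check force on the way down.

```bash
cat >> h.py <<'E'
OFF=0.046   # real finger end lies this far behind reported TCP
E
python3 - <<'E'
from h import *
manip.set_gripper(.8)
x=manip.current_ee_pos()
for z in (.02,-.010,-.025,-.036):
    manip.move_l([x[0],x[1],z],max_speed=.08)
    F=manip.current_force(); print(z,F.round(2))
    if abs(F[2])>4: break
else:
    manip.set_gripper(0,effort=40)
    print('grip',manip.current_grip_width(),manip.current_grip_force(),manip.current_force())
print(manip.current_ee_pos(),manip.current_time())
E
```

```text
0.02 [ 0.49  0.67 -0.09]
-0.01 [ 0.4  -0.44 -0.25]
-0.025 [ 0.2   0.69 -0.66]
-0.036 [-0.03  0.11  0.17]
grip 0.5102522191420275 41.31499528884888 [-0.29513773 -0.05973892  3.05234892]
[ 0.39840951  0.35229839 -0.03568639] 9.075
```

```bash
python3 - <<'E'
from h import *
from scipy.spatial.transform import Rotation as Ro
R0=manip.current_tcp_rot(); p0=manip.current_ee_pos()
Rw=Ro.from_euler('z',32.2,degrees=True).as_matrix(); w0=np.array([.4363,.3761,0.])
# tool in wedge frame
Rt=Rw.T@R0; pt=Rw.T@(p0-w0)
Rp=Ro.from_euler('z',1.4,degrees=True).as_matrix()@Ro.from_euler('y',-7.125,degrees=True).as_matrix()
tgt=lambda dx,dz:(np.array([.503+dx,.1718+dx*.024,.040+dz])+Rp@pt)
R=Rp@Rt
manip.move_l([p0[0],p0[1],p0[2]+.09],max_speed=.2)
F0=manip.current_force(); print('held',F0,manip.current_grip_width())
manip.move_ptp(tgt(-.10,.03),R)
manip.move_l(tgt(-.10,.010),max_speed=.15)
manip.move_l(tgt(0,.010),max_speed=.12); Fa=manip.current_force()
for dz in (.004,.002,.001,0,-.001,-.002,-.003,-.004):
    manip.move_l(tgt(0,dz),max_speed=.05); F=manip.current_force()
    print(dz,F.round(2))
    if F[2]-Fa[2]>4: break
p,d,K=snap('side','s3.png')
print(manip.current_time())
cv2.imwrite('pics/s3c.png',cv2.resize(p[190:320,230:420],None,fx=4,fy=4,interpolation=2)[:,:,::-1])
E
```

```text
held [ 0.24984662  0.74201775 -1.86484653] 0.5091100642953569
0.004 [-0.04  0.32 -2.39]
0.002 [ 0.73 -0.47 -1.89]
0.001 [ 0.83  0.02 -2.29]
0 [-3.6  -0.19  9.28]
12.7917
```

View pics/s3c.png

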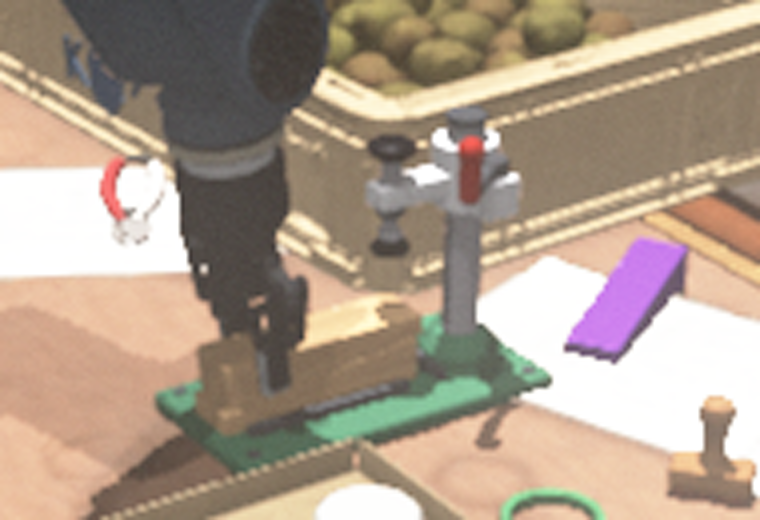

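The wedge sits on the lower one, in line (crop about (310,360)), with the stop's foot at (390,240) well clear above it. Releasing and looking.

```bash
python3 - <<'E'
from h import *
manip.set_gripper(.72)
p0=manip.current_ee_pos(); R=manip.current_tcp_rot()
manip.move_l(p0-R[:,2]*.07,max_speed=.15)
manip.move_ptp([.46,.14,.24],down(np.radians(91.4)))
p,d,K=snap('wrist','w4.png'); np.savez('w4.npz',p=p,d=d,**K); W=world(d,K)
for n in ('wedge_upper','wedge_lower','stop_knob','lever_post','depth_stop'):
    for r in manip.look_for('wrist',n): print(n,np.round(r['at'],3),round(r['confidence'],2),proj(r['at'],K).round())
m=big((W[...,2]>.060)&(W[...,2]<.072)&(abs(W[...,1]-.172)<.05)&(W[...,0]>.4)&(W[...,0]<.6))
P,r,b=rect(W,m);print('upper',r,b.round(4).tolist())
print(np.linalg.lstsq(np.c_[P[:,:2]-P[:,:2].mean(0),np.ones(len(P))],P[:,2],rcond=None)[0])
print(manip.current_time())
E
```

```text
wedge_upper [0.489 0.168 0.065] 0.66 [349. 236.]
wedge_upper [0.581 0.104 0.182] 0.35 [267. 400.]
wedge_lower [0.711 0.135 0.011] 0.88 [312. 394.]
wedge_lower [0.421 0.162 0.03 ] 0.7 [345. 160.]
wedge_lower [0.558 0.16  0.01 ] 0.53 [336. 281.]
stop_knob [0.573 0.164 0.176] 0.69 [349. 387.]
lever_post [0.578 0.113 0.186] 0.67 [279. 400.]
depth_stop [0.574 0.165 0.176] 0.98 [350. 388.]
upper ((0.49949511885643005, 0.1723216474056244), (0.16010069847106934, 0.044195421040058136), 0.9956620931625366) [[0.41909998655319214, 0.19300000369548798], [0.4198000133037567, 0.14880000054836273], [0.5799000263214111, 0.15160000324249268], [0.5791000127792358, 0.19580000638961792]]
[0.00091818 0.00492292 0.06583168]
14.7583
```

View pics/w4.png

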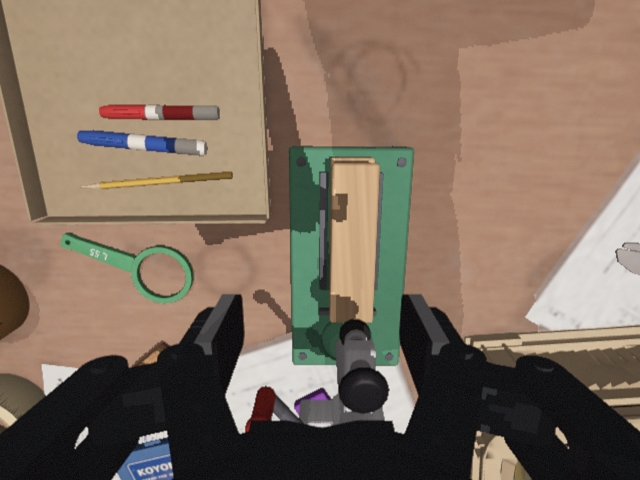

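The upper wedge (350,240) is in line and its top is level at 65.8 mm. The knob is at (362,390) and the red post at (262,405). Next: measure the knob, foot and post from the depth data.

```bash
python3 - <<'E'
from h import *
f=np.load('w4.npz'); W=world(f['d'],f); p=f['p'].astype(int)
m=np.zeros((480,640),bool); m[365:415,335:392]=1; m&=(p.max(2)<70)&(W[...,2]>.15)
P=W[m]; zt=np.percentile(P[:,2],95); T=P[P[:,2]>zt-.006]; print('knob top',zt,T[:,:2].min(0),T[:,:2].max(0),T[:,:2].mean(0))
r=(p[...,0]>90)&(p[...,1]<60)&(p[...,2]<60); r[:380]=0;r[:,300:]=0;r[:,240]=0
P=W[r&(f['d']>0)];P=P[P[:,2]>.1]; print('post',P.mean(0),P.min(0),P.max(0))
f=np.load('side1.npz'); W=world(f['d'],f); p=f['p'].astype(int)
m=(np.hypot(W[...,0]-.565,W[...,1]-.173)<.022)&(W[...,2]>.06)
print('foot/knob z',np.sort(W[m][:,2])[[0,3,6,12,-6,-1]])
vs,us=np.where(m)
for v in sorted(set(vs)): print(v,(us[vs==v].min(),us[vs==v].max()),W[v][m[v]][:,2].mean().round(4),end=';')
E
```

```text
knob top 0.19633825744164496 [0.38719355 0.13867987] [0.58213326 0.18931463] [0.56074429 0.17155826]
post [0.56991724 0.09816949 0.2186438 ] [0.44918098 0.09383706 0.20907115] [0.58013473 0.12463579 0.35348085]
foot/knob z [0.10433809 0.10757074 0.1090847  0.1107887  0.19332532 0.19541583]
224 (np.int64(324), np.int64(331)) 0.1924;225 (np.int64(323), np.int64(333)) 0.1922;226 (np.int64(322), np.int64(334)) 0.1917;227 (np.int64(322), np.int64(334)) 0.1902;228 (np.int64(322), np.int64(334)) 0.1878;229 (np.int64(323), np.int64(332)) 0.1858;230 (np.int64(325), np.int64(332)) 0.1827;231 (np.int64(326), np.int64(330)) 0.1772;232 (np.int64(325), np.int64(330)) 0.1741;233 (np.int64(326), np.int64(331)) 0.1707;234 (np.int64(325), np.int64(333)) 0.1656;235 (np.int64(323), np.int64(334)) 0.1634;236 (np.int64(322), np.int64(333)) 0.1606;237 (np.int64(322), np.int64(334)) 0.1598;238 (np.int64(322), np.int64(334)) 0.1565;239 (np.int64(322), np.int64(334)) 0.1546;240 (np.int64(322), np.int64(334)) 0.1509;241 (np.int64(322), np.int64(334)) 0.1473;242 (np.int64(324), np.int64(331)) 0.1462;243 (np.int64(324), np.int64(331)) 0.1419;244 (np.int64(325), np.int64(331)) 0.1388;245 (np.int64(326), np.int64(329)) 0.134;246 (np.int64(326), np.int64(329)) 0.132;247 (np.int64(325), np.int64(330)) 0.127;248 (np.int64(325), np.int64(331)) 0.124;249 (np.int64(325), np.int64(331)) 0.1221;250 (np.int64(323), np.int64(332)) 0.1179;251 (np.int64(323), np.int64(332)) 0.1164;252 (np.int64(323), np.int64(332)) 0.1137;253 (np.int64(323), np.int64(332)) 0.111;254 (np.int64(324), np.int64(331)) 0.1084;
```

```bash
cat >> h.py <<'E'
def fz(n=5):
    a=[]
    for _ in range(n): manip.dwell(.02); a.append(manip.current_force())
    return np.mean(a,0)
E
python3 - <<'E'
from h import *
manip.set_gripper(0)
k=np.array([.565,.1733]); R=down(np.radians(91.4))
manip.move_ptp([*k,.215-OFF],R); F0=fz()
print('F0',F0.round(2),'t',manip.current_time())
manip.move_l([*k,.200-OFF],max_speed=.1)
for z in list(np.arange(.197,.1669,-.003))+list(np.arange(.166,.147,-.001)):
    manip.move_l([*k,z-OFF],max_speed=.05)
    F=fz(5 if z<.1665 else 2)-F0; print(round(z,4),F.round(2), round(manip.current_ee_pos()[2]+OFF,4))
    if F[2]>(4.3 if z<.1665 else 7): break
print(manip.current_time())
E
```

```text
F0 [ 0.14 -0.02  0.41] t 16.0333
0.197 [ 0.13 -0.11 -0.34] 0.1973
0.194 [-0.17 -0.55 -0.36] 0.1938
0.191 [-0.11 -0.57 -0.11] 0.1908
0.188 [-0.29 -0.15 -0.49] 0.1878
0.185 [ 0.04 -0.59  0.52] 0.1848
0.182 [-0.36  0.73 -0.64] 0.1818
0.179 [-0.44  0.48 -0.04] 0.1788
0.176 [-0.35  0.12 -0.85] 0.1758
0.173 [ 0.11  0.32 -0.03] 0.1728
0.17 [-0.17 -0.16 -0.67] 0.1698
0.167 [-0.17 -0.13 -0.63] 0.1668
0.166 [-0.12 -0.24 -0.21] 0.166
0.165 [-0.11 -0.04 -0.22] 0.1649
0.164 [-0.36 -0.34 -0.24] 0.1639
0.163 [-0.17 -0.02 -0.09] 0.1629
0.162 [-0.01 -0.09 -0.48] 0.1619
0.161 [-0.15 -0.29 -0.21] 0.1609
0.16 [-0.11 -0.18 -0.49] 0.1599
0.159 [-0.17  0.08 -0.42] 0.1589
0.158 [-0.42 -0.15  1.28] 0.158
0.157 [-1.31 -0.27  2.69] 0.1571
0.156 [-1.72 -0.57  3.89] 0.1561
0.155 [-3.34 -0.63  8.87] 0.1556
23.45
```

```bash
python3 - <<'E'
from h import *
x=manip.current_ee_pos()
a,d,K=snap('side')
manip.move_l([x[0],x[1],.17],max_speed=.15)
p,d,K=snap('side'); W=world(d,K)
m=(np.hypot(W[...,0]-.565,W[...,1]-.173)<.022)&(W[...,2]>.05)&(W[...,2]<.2)
vs,us=np.where(m)
for v in sorted(set(vs)): print(v,us[vs==v].min(),us[vs==v].max(),W[v][m[v]][:,2].mean().round(4),end=';')
f=lambda q:cv2.resize(q[200:300,280:380],(400,400),interpolation=2)
cv2.imwrite('pics/s5.png',np.hstack([f(a),f(p)])[:,:,::-1]); print(manip.current_time())
E
```

```text
239 326 329 0.1443;240 324 332 0.1455;241 322 333 0.1446;242 322 332 0.1435;243 322 331 0.1427;244 322 332 0.1404;245 323 331 0.1378;246 325 331 0.135;247 325 330 0.1268;248 325 330 0.1255;249 325 332 0.1205;250 325 333 0.1156;251 322 333 0.1145;252 322 333 0.1128;253 322 333 0.1114;254 322 333 0.1091;255 322 333 0.1048;256 322 332 0.1026;257 323 332 0.0996;258 324 331 0.0957;259 324 331 0.0908;260 326 329 0.0908;261 326 329 0.0839;262 325 330 0.0785;263 324 330 0.0772;264 323 331 0.0747;265 321 332 0.0703;266 319 332 0.0674;267 319 333 0.0658;268 319 332 0.0634;269 320 332 0.0626;270 324 326 0.0614;272 329 329 0.0548;24.1083
```

View pics/s5.png

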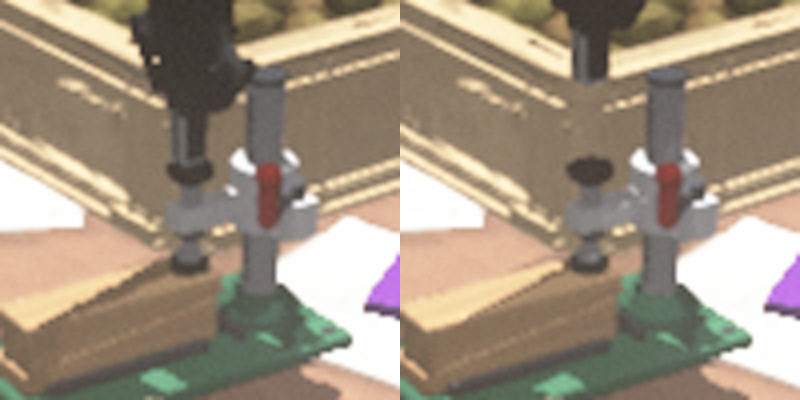

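The foot now rests on the pair (right crop, (590,262)), and the level top is undisturbed. Next I'll locate the lever post from above.

```bash
python3 - <<'E'
from h import *
manip.move_ptp([.60,.155,.23],down(np.radians(91.4)))
p,d,K=snap('wrist','w6.png'); np.savez('w6.npz',p=p,d=d,**K); W=world(d,K)
for n in ('stop_knob','lever_post'):
    for r in manip.look_for('wrist',n): print(n,np.round(r['at'],3),round(r['confidence'],2),proj(r['at'],K).round())
q=p.astype(int); r=big((q[...,0]>80)&(q[...,0]>2*q[...,1])&(q[...,0]>2*q[...,2])&(W[...,2]>.1)&(d>0)&(np.hypot(W[...,0]-.59,W[...,1]-.1)<.06))
P=W[r]; print('red',len(P),P.mean(0),P.min(0),P.max(0)); T=P[P[:,2]>P[:,2].max()-.006]; print('ball top',T.mean(0))
k=(q.max(2)<70)&(np.hypot(W[...,0]-.565,W[...,1]-.173)<.025)&(W[...,2]>.1)&(W[...,2]<.2)
P=W[k]; print('knob',len(P),np.percentile(P[:,2],[50,90,97]),P.mean(0)); print(manip.current_time())
E
```

```text
stop_knob [0.6   0.158 0.138] 0.65 [325. 227.]
lever_post [0.603 0.12  0.136] 0.87 [274. 229.]
red 544 [0.58107732 0.10195301 0.16754116] [0.57334539 0.09246385 0.16182482] [0.59071164 0.10989047 0.1714398 ]
ball top [0.58169316 0.10207695 0.16808115]
knob 1347 [0.14649937 0.14812297 0.1487354 ] [0.56457579 0.17161288 0.14591646]
24.65
```

View pics/w6.png

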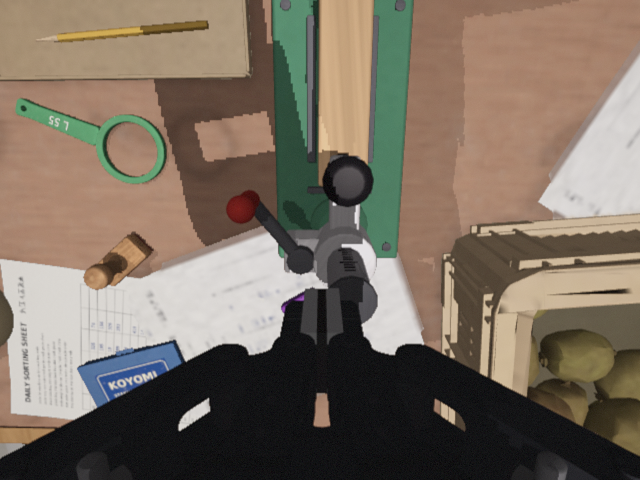

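The knob top is at 148 mm, pixel (348,180). The red ball at (240,208) puts the post at (0.5815,0.102), with the pivot near (300,260). I'll push it round with shut fingers from the −x/+y side.

```bash
cat > swing.py <<'E'
from h import *
pv=np.array([.6288,.1409]); r=.0605; Z=.103
def pose(th,g):
    t=np.radians(th); c=pv+r*np.array([np.cos(t),np.sin(t)])-g*np.array([-np.sin(t),np.cos(t)])
    return c,down(t-np.pi/2+np.pi*0+np.pi*0+np.pi if False else t+np.pi/2+np.pi)
E
python3 - <<'E'
from swing import *
c,R=pose(-140.6,.030)
manip.move_ptp([*c,.16],R); F0=fz()
manip.move_l([*c,Z],max_speed=.12); print('F',(fz()-F0).round(2),manip.current_time())
ths=list(np.arange(-140,-68,7))+list(np.arange(-68,-48,2))
c,R=pose(-140.6,.017); manip.move_l([*c,Z],max_speed=.08)
for th in ths:
    c,R=pose(th,.017); manip.move_l([*c,Z],R,max_speed=.08)
    F=fz(2)-F0; t=np.radians(th); tg=-F[:2]@[-np.sin(t),np.cos(t)]
    print(th,F.round(1),round(tg,1))
    if np.linalg.norm(F)>18: break
print(manip.current_time())
E
```

```text
F [-0.08 -0.14 -0.41] 26.15
-140 [-0.5 -0.3 -1.3] 0.1
-133 [-0.6  0.2  0.2] 0.6
-126 [-0.2  0.1 -0.7] 0.2
-119 [-0.9  0.4 -0.3] 1.0
-112 [ 0.   0.1 -0.2] -0.0
-105 [-0.3 -0.3 -0.1] 0.3Traceback (most recent call last):
  File "<stdin>", line 8, in <module>
bench.Unreachable: the arm cannot follow that straight line within its joint ranges
```

```bash
sed -i 's/return c,down.*/return c,down(t+np.pi\/2)/' swing.py
cat >> swing.py <<'E'
def red(cam):
    p,d,K=snap(cam); W=world(d,K); q=p.astype(int)
    m=(q[...,0]>80)&(q[...,0]>2*q[...,1])&(q[...,0]>2*q[...,2])&(W[...,2]>.13)&(W[...,2]<.19)&(d>0)&(np.hypot(W[...,0]-pv[0],W[...,1]-pv[1])<.085)
    if m.sum()<5: print(cam,'no red'); return
    P=W[big(m)]; v=P[:,:2].mean(0)-pv; print(cam,m.sum(),P.mean(0).round(4),'th',np.degrees(np.arctan2(v[1],v[0])).round(1),'r',np.hypot(*v).round(4))
E
python3 - <<'E'
from swing import *
x=manip.current_ee_pos(); manip.move_l([x[0],x[1],.18],max_speed=.2)
red('top'); red('side')
c,R=pose(-105,.034); print(manip.inverse_kinematics([*c,.18],R))
manip.move_ptp([*c,.18],R); red('wrist'); red('top'); red('side'); print(manip.current_time())
for th in range(-105,-50,5):
    c,R=pose(th,.017); print(th,manip.inverse_kinematics([*c,Z],R) is not None,end=' ')
E
```

```text
top no red
side no red
[ 7.67472110e-02  4.30822514e-01  1.56491743e+00 -4.44089210e-16
  1.14585271e+00  3.38546599e-01]
wrist 385 [0.6198 0.0799 0.1672] th -98.4 r 0.0617
top no red
side no red
31.7333
-105 True -100 True -95 True -90 True -85 True -80 True -75 True -70 True -65 True -60 True -55 True
```

```bash
python3 - <<'E'
from swing import *
F0=fz(3)
c,R=pose(-99,.036); manip.move_l([*c,.18],R,max_speed=.2); manip.move_l([*c,Z],max_speed=.2); print((fz(2)-F0).round(1))
for th in [-100,-93,-86,-79,-74,-71]+list(np.arange(-69,-50,2)):
    c,R=pose(th,.019); manip.move_l([*c,Z],R,max_speed=.08)
    F=fz(2)-F0; t=np.radians(th); tg=-F[:2]@[-np.sin(t),np.cos(t)]
    print(th,F.round(1),round(tg,1),manip.current_time())
    if tg>12 or np.linalg.norm(F)>25: break
    if manip.current_time()>40: break
E
```

```text
[1.1 0.3 0.5]
-100 [-0.2 -0.6  0.3] 0.1 32.9917
-93 [ 0.2  0.7 -0.3] -0.1 33.3
-86 [-0.5  0.  -0.1] 0.5 33.6083
-79 [ 0.3 -0.2 -0.3] -0.2 33.9167
-74 [ 0.1  0.2 -0.2] -0.2 34.2
-71 [0.3 0.6 0. ] -0.5 34.4833
-69 [-0.2 -0.1  0.5] 0.2 34.7667
-67 [-4.5 -1.9  1.8] 4.9 35.05
-65 [-2.5 -0.2  0.4] 2.4 35.3333
-63 [-13.9  -5.8   5.1] 15.0 35.6167
```

```bash
python3 - <<'E'
from swing import *
c,R=pose(-63,.035); manip.move_l([*c,Z],max_speed=.15); manip.move_l([*c,.19],max_speed=.2); red('wrist')
manip.move_ptp([.50,.12,.27],down(np.radians(91.4)))
red('wrist'); p,d,K=snap('wrist','w8.png'); W=world(d,K)
q=p.astype(int);k=(q.max(2)<70)&(np.hypot(W[...,0]-.565,W[...,1]-.173)<.025)&(W[...,2]>.1)&(W[...,2]<.2)
P=W[k]; print('knob',len(P),np.percentile(P[:,2],[50,90,97]))
m=big((W[...,2]>.060)&(W[...,2]<.072)&(abs(W[...,1]-.172)<.05)&(W[...,0]>.4)&(W[...,0]<.6)); print('upper',rect(W,m)[1])
s,_,_=snap('side')
cv2.imwrite('pics/f.png',np.hstack([cv2.resize(p,(400,300)),cv2.resize(s[200:300,270:400],(390,300),interpolation=2)])[:,:,::-1])
print(manip.current_time())
E
```

```text
wrist 95 [0.6556 0.0938 0.1649] th -60.4 r 0.0542
wrist no red
knob 1210 [0.14730786 0.14878526 0.14921322]
upper ((0.49983227252960205, 0.17218048870563507), (0.1595156043767929, 0.04420419782400131), 0.9301061630249023)
37.6167
```

View pics/f.png

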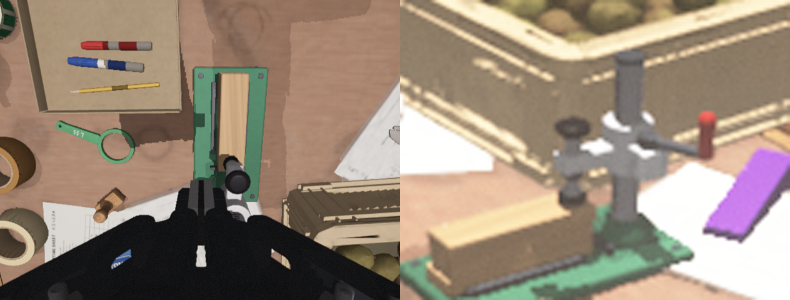

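The lever post, right crop (707,135), is past the column at about −60°, which is the end stop. The foot is on the pair at (572,195), the upper wedge hasn't moved, and the arm is clear.

```bash
python3 -c "
from bench import manip
print(manip.sign_off())"
```

```text
the job is handed in; nothing more can be done
None
```

I handed the job in at about 38 s: the pair is level and in line, the foot rests on it after a roughly 9 N final press (firmer than "just touches"), the lever is locked at its end stop, and I never touched the gauge, tape or stamp.

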